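Roll the rolling board's edge strip home

TASK

Take the hand roller from its stand and roll it firmly along the whole edge strip of the wooden board, pressing with about 15 N and never more than 30 N, until all nine keys of the strip sit fully home, then put the roller back upright in its stand. Let only the roller touch the board and its strip, and leave everything else on the bench where it is.

Things in the scene. Friction and masses are not known exactly. Their poses are not given: they have to be found in the camera images.
- roller_handle (a point): Hand roller, gripped here: upright dark wooden handle with flat faces, 30 (x) by 24 (y) by 56 mm tall; this point is its centre. z up along the handle, x along the wheel's axle, y the way it rolls (half turn the same). Directly below: a square steel guard plate 62 x 62 x 6 mm, its top 28 mm under this point. Mass about 0.36 kg. Best gripped across y, fingertips just above the plate.
- roller_foot (a point): Lowest point of the roller's wheel, 80 mm below the handle's centre. The pale wooden wheel, 40 mm in diameter, 28 mm wide, turns freely in a steel fork 40 mm wide (along x) under the guard plate; the plate's underside is 46 mm above this point.
- stand: Roller stand, fixed to the bench: square open wooden well, 62 x 62 mm outside, 50 x 50 inside, 56 high, on a 100 x 85 x 6 mm foot. Origin at the centre of its underside, z up. The roller hangs upright in it, guard plate flat on the rim, its axes within 3 degrees of the stand's; fork and wheel (40 x 40 mm) have 5 mm to spare all round. Handle centre when home: 90 mm above this origin.
- stand_mouth (a point): Centre of the stand's open mouth, level with its rim, 56 mm above the bench.
- board: Wooden rolling board, fixed to the bench, 115 (x) by 240 (y) mm, 26 mm thick. Origin on the bench under it, z up. Along its -x edge, at x = -60 mm, runs the edge strip: a rail on rubber pads with nine pale wooden keys end to end along y (each 22 mm across, 20 mm long; 180 mm in all). At the start they stand 3.5 to 5 mm proud of home.
- strip_mid (a point): Middle of the edge strip (key5), at the nominal height of key tops when home: 35 mm above the bench. Each key resists with about 9 N, stays where pushed and stops dead when home. The rail gives 1 mm per 25 N. Unmeasured: its pads have settled, so it may lie up to 3.5 mm high or low, and its ends 2.5 mm more either way; find the height by feel. About 15 N seats a key; over 30 N bruises it.
- strip_right (a point): The strip's end at the board's -y side (outer end of key1), same nominal height, the settling of the rail not included.
- strip_left (a point): The strip's end at the board's +y side (outer end of key9), same nominal height, the settling of the rail not included.
- key1 (a joint): How far key 1 of the strip (centre -80 mm along the board's y from the strip's middle) has been pressed in: 0 = fully proud, 0.005 m = fully home, at most about 1.5 mm at the start; read with about 1 mm of noise.
- key2 (a joint): How far key 2 of the strip (centre -60 mm along the board's y from the strip's middle) has been pressed in: 0 = fully proud, 0.005 m = fully home, at most about 1.5 mm at the start; read with about 1 mm of noise.
- key3 (a joint): How far key 3 of the strip (centre -40 mm along the board's y from the strip's middle) has been pressed in: 0 = fully proud, 0.005 m = fully home, at most about 1.5 mm at the start; read with about 1 mm of noise.
- key4 (a joint): How far key 4 of the strip (centre -20 mm along the board's y from the strip's middle) has been pressed in: 0 = fully proud, 0.005 m = fully home, at most about 1.5 mm at the start; read with about 1 mm of noise.
- key5 (a joint): How far key 5 of the strip (centre 0 mm along the board's y from the strip's middle) has been pressed in: 0 = fully proud, 0.005 m = fully home, at most about 1.5 mm at the start; read with about 1 mm of noise.
- key6 (a joint): How far key 6 of the strip (centre 20 mm along the board's y from the strip's middle) has been pressed in: 0 = fully proud, 0.005 m = fully home, at most about 1.5 mm at the start; read with about 1 mm of noise.
- key7 (a joint): How far key 7 of the strip (centre 40 mm along the board's y from the strip's middle) has been pressed in: 0 = fully proud, 0.005 m = fully home, at most about 1.5 mm at the start; read with about 1 mm of noise.
- key8 (a joint): How far key 8 of the strip (centre 60 mm along the board's y from the strip's middle) has been pressed in: 0 = fully proud, 0.005 m = fully home, at most about 1.5 mm at the start; read with about 1 mm of noise.
- key9 (a joint): How far key 9 of the strip (centre 80 mm along the board's y from the strip's middle) has been pressed in: 0 = fully proud, 0.005 m = fully home, at most about 1.5 mm at the start; read with about 1 mm of noise.
- tub: Bystander: clear tub 84 mm wide, 51 mm high, on its upturned yellow lid (92 mm), near the stand. Origin at the centre of its underside.
- dish: Bystander: glass dish, 84 mm wide, 45 mm high, near the stand. Origin at the centre of its underside.
- pen: Bystander: ballpoint pen, 145 mm long along its x, 9 mm thick, between board and stand. Origin under its middle.
- tamper: Bystander: small wooden block 36 x 70 x 22 mm with an 18 mm peg on top, lying on the board well away from the strip. Origin at the centre of its underside.
There are look-alikes about, which are no part of the job. What is shaped like the part that bears roller_handle but blue is not meant.

How it is judged (in metres and radians):
On the way, in this order (a step that is already met when the one before it is completed fails the run):
1. the roller is lifted out of its stand (z of roller_handle in the frame of stand above 0.145 m), for 0.1 s.
2. all nine keys are pressed home while the roller is out of its stand (value of joint each of key1, key2, key3, key4, key5, key6, key7, key8, key9 above 0.0042 m and horizontal distance between roller_handle and stand_mouth above 0.08 m), for 0.2 s.
At the end, for the whole second after the job is handed in: All nine keys are pressed in by more than 4.2 mm of their 5 mm, and the roller hangs in its stand: handle centre within 10 mm of the stand's axis, 84 to 94 mm above the stand's underside, tilted less than 0.1 rad (value of joint each of key1, key2, key3, key4, key5, key6, key7, key8, key9 above 0.0042 m and horizontal distance between roller_handle and stand_mouth below 0.01 m and z of roller_handle in the frame of stand between 0.084 and 0.094 m and angle between roller_handle's own z axis and vertical below 0.1 rad); the robot touches nothing.
It fails at once if the board or its strip is loaded with more than 30 N by the roller (contact force between roller and board above 30 N).
It fails at once if the gripper or arm touches the board or its strip (contact force between any of the fingers, the arm and board above 1 N).
It fails at once if a bystander (tub, dish, pen or wooden tamper block) is moved more than 30 mm (distance of any of tub, dish, pen, tamper from where it was at the start of the episode above 0.03 m).
It also fails if it takes over 67 s, if anything falls off the work surface, if the arm or the gripper's body presses on something with over 40 N, if the wrist force passes 120 N, or if a joint passes its speed limit or range.

ROBOT

A 6-joint arm with a two-finger parallel gripper is mounted at the origin on the work surface. World frame = base frame: x ahead of the robot, y to its left, z up, the work surface at z = 0. Lengths are in m, angles in degrees, forces in N, time in s.
With the tool pointing down it reaches from about 0.325 to 0.85 m from the base axis. Payload 15.5 kg.
Tool frame: the origin (TCP) lies at the very end of the fingers, on their centre line; the grasp point (between the pads) lies arm.grip_depth behind it (arm.grip_depth is the distance from the TCP to the grasp point, in m); z points along the fingers, y is the direction in which the jaws open and shut (so a half turn about z gives the same grasp; the last joint's range is limited). The gripper opens to 91 mm and grips with 3 to 60 N. Pads are 32 mm wide; open, the fingers measure 118 mm over their backs; the gripper's body (76 mm by 178 mm) begins 60 mm behind the grasp point.
Start: joints at [-79.612, 28.281, 77.091, -0, 74.628, -5.472], TCP at [0.171, -0.601, 0.214] pointing down, gripper open.
Joint ranges: [-166.48, 166.48], [-47.26, 123.95], [12.59, 153.08], [-70.14, 250.14], [6.76, 159.57], [-176.63, 176.63]. Speed limits (degrees/s): [108.29, 108.29, 147.25, 172.46, 172.46, 172.46].

INTERFACE

Orientations are given as a 3x3 rotation matrix whose columns are the frame's x, y, z axes.
In Python, from rig import arm gives the robot as it stands. Calls block until the motion is done:
- arm.move_to(position, orientation): joint-space move of the TCP to a pose.
- arm.move_l(position, orientation=None, feed=0.15): straight line of the TCP; orientation=None keeps the orientation; feed is the mean speed in m/s.
- arm.move_joints(angles): joint-space move.
- arm.grip(opening): finger opening in m; the grip force is fixed at half the most; returns when the fingers have stopped.
- arm.sleep(seconds).
- arm.solve_ik(position, orientation): joint angles nearest the present ones, or None.
- arm.snapshot(name): name is "side" or "top"; returns the picture (480x640x3 uint8, red, green, blue); there is no depth.
- arm.get_calibration(name): a dict with "intrinsics" (3x3 intrinsics, pixels), "k1" (the pictures are not rectified: a ray, as slopes to the right and down, at radius r is drawn at 1 + k1 r^2 times it, then the intrinsics apply), "cam_to_world" (4x4, takes a point from camera to world coordinates). Camera axes: x right, y down, z forward; pixel columns grow to the right and rows downward; lengths in m; the calibration is good to about 2 mm. A picture is of the moment at which its call begins. get_calibration takes no time and is no camera call.
A pose or a line that the arm cannot do raises arm.Unreachable and nothing moves.
- arm.sign_off(): hands the job in, once; it reports no verdict.
Readings, each from a call of its own:
- arm.current_t(): time.
- arm.current_joint_positions(): joint angles.
- arm.current_dq(): joint speeds.
- arm.current_tau(): joint torques, N m.
- arm.current_ee_pos(): TCP position.
- arm.current_tool_rot(): TCP orientation.
- arm.current_force(): force on the tool from outside, world axes, zero at the start.
- arm.current_torque(): the same for the moment, N m.
- arm.current_width(): finger opening in m.
Only numpy, scipy, OpenCV 4.12 (cv2) and the standard library are available. Lean on these libraries where they do the work, as an engineer would, in place of code of your own. Each camera call takes 0.05 s, during which the arm holds its last target.

## Working session

There is one attempt and no reset: what is moved stays moved. The work goes in short steps, each a Python script; the robot and the scene stay as the last script left them, time stands still between calls to the robot, and variables do not carry over. Pictures are saved under pics/ and viewed, and the job is handed in when it is done.

```bash
ls; mkdir -p pics; python3 - <<'E'
from rig import arm
import cv2,numpy as np
for n in("side","top"):
    im=arm.snapshot(n); cv2.imwrite(f"pics/{n}0.png",im[...,::-1]); c=arm.get_calibration(n); print(n,c)
print(arm.current_t(),arm.grip_depth,arm.current_force(),arm.current_ee_pos(),arm.current_tool_rot(),[x for x in dir(arm) if x[0]!='_'])
E
```

```text
pics
side {'intrinsics': array([[482.69700321,   0.        , 316.337056  ],
       [  0.        , 482.69700321, 253.06812985],
       [  0.        ,   0.        ,   1.        ]]), 'k1': 0.0032502049883322264, 'cam_to_world': array([[-0.90381564, -0.31156698,  0.29333139,  0.36777841],
       [-0.42788533,  0.66698597, -0.60995398,  0.4329806 ],
       [-0.0056064 , -0.67679815, -0.73614729,  0.65414225],
       [ 0.        ,  0.        ,  0.        ,  1.        ]])}
top {'intrinsics': array([[451.22552405,   0.        , 320.1803176 ],
       [  0.        , 451.22552405, 242.42864369],
       [  0.        ,   0.        ,   1.        ]]), 'k1': -0.07894548402706653, 'cam_to_world': array([[ 0.00776257, -0.99620967,  0.08663734,  0.49113483],
       [-0.99989314, -0.00880608, -0.01166896, -0.01568468],
       [ 0.01238766, -0.0865375 , -0.99617158,  0.92731052],
       [ 0.        ,  0.        ,  0.        ,  1.        ]])}
0.1 0.0188 [-0.90152671  0.04564259  0.06906774] [ 0.17074301 -0.60088036  0.21341659] [[ 9.61942000e-01  2.73253646e-01 -1.82786988e-04]
 [ 2.73253685e-01 -9.61941442e-01  1.04229213e-03]
 [ 1.08979744e-04 -1.05257179e-03 -9.99999440e-01]] ['Unreachable', 'current_dq', 'current_ee_pos', 'current_force', 'current_joint_positions', 'current_t', 'current_tau', 'current_tool_rot', 'current_torque', 'current_width', 'get_calibration', 'grip', 'grip_depth', 'move_joints', 'move_l', 'move_to', 'sign_off', 'sleep', 'snapshot', 'solve_ik']
```

View pics/side0.png

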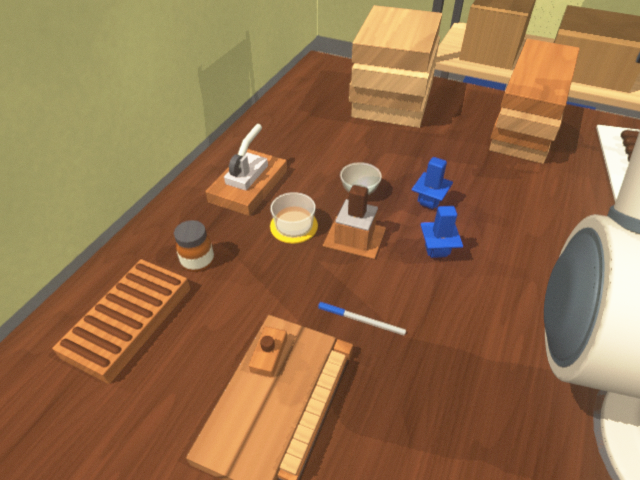

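View pics/top0.png

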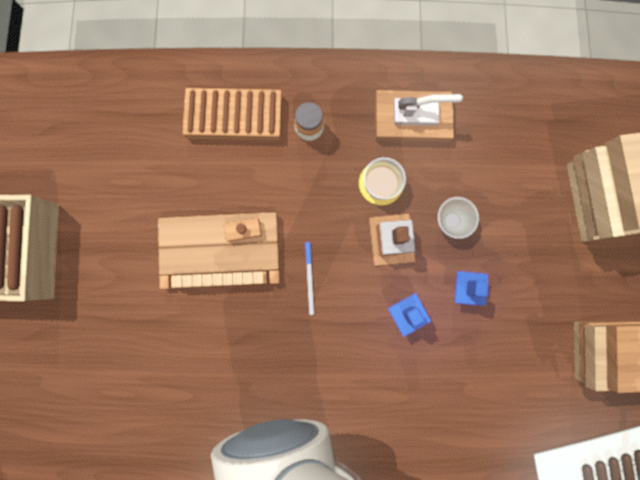

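The roller (dark handle on a steel plate, in the wooden well) is at top (402,235) and side (357,205). Two blue look-alikes stand at top (410,315) and (470,288), side (441,232) and (433,180). The dark-handled one fits the description, so I'll confirm it in a crop.

```bash
cat > h.py <<'E'
import numpy as np,cv2
from rig import arm
def ray(n,p):
    c=arm.get_calibration(n);K=c["intrinsics"];k=c["k1"];T=c["cam_to_world"]
    p=np.asarray(p,float);d=np.array([(p[0]-K[0,2])/K[0,0],(p[1]-K[1,2])/K[1,1]]);u=d.copy()
    for _ in range(20): u=d/(1+k*(u@u))
    v=T[:3,:3]@np.array([u[0],u[1],1.]);return T[:3,3],v/np.linalg.norm(v)
def onplane(n,p,z):
    o,v=ray(n,p);return o+v*(z-o[2])/v[2]
def tri(p,q): # side,top
    o1,a=ray("side",p);o2,b=ray("top",q)
    s=np.linalg.lstsq(np.stack([a,-b],1),o2-o1,rcond=None)[0]
    x,y=o1+s[0]*a,o2+s[1]*b;return (x+y)/2,np.linalg.norm(x-y)
def proj(n,X):
    c=arm.get_calibration(n);K=c["intrinsics"];T=np.linalg.inv(c["cam_to_world"])
    q=T[:3,:3]@np.asarray(X)+T[:3,3];u=q[:2]/q[2];u=u*(1+c["k1"]*(u@u));return K[:2,:2]@u+K[:2,2]
E
python3 - <<'E'
import cv2,numpy as np
s=cv2.imread("pics/side0.png");t=cv2.imread("pics/top0.png")
a=cv2.resize(s[175:265,310:410],None,fx=4,fy=4,interpolation=cv2.INTER_CUBIC)
b=cv2.resize(t[205:275,360:440],None,fx=5,fy=5,interpolation=cv2.INTER_CUBIC)
o=np.zeros((360,800,3),np.uint8);o[:360,:400]=a;o[:350,400:800]=b;cv2.imwrite("pics/c0.png",o)
a=cv2.resize(s[310:480,180:360],None,fx=2.2,fy=2.2,interpolation=cv2.INTER_CUBIC)
b=cv2.resize(t[205:295,150:290],None,fx=2.85,fy=2.85,interpolation=cv2.INTER_CUBIC)
o=np.zeros((380,800,3),np.uint8);o[:a.shape[0],:a.shape[1]]=a[:380];o[:b.shape[0],400:400+b.shape[1]]=b;cv2.imwrite("pics/c1.png",o)
E
```

```text
(no output)
```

View pics/c0.png

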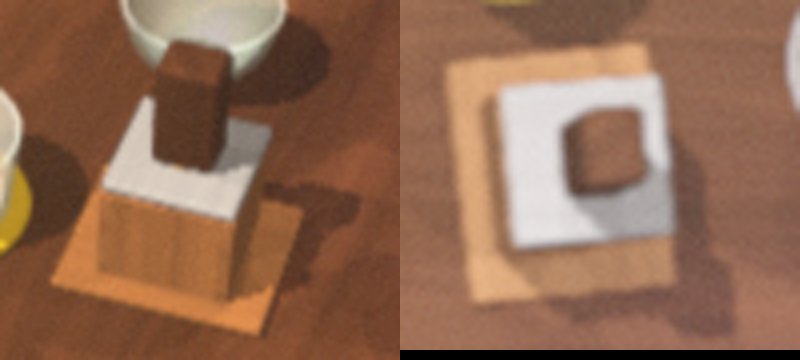

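View pics/c1.png

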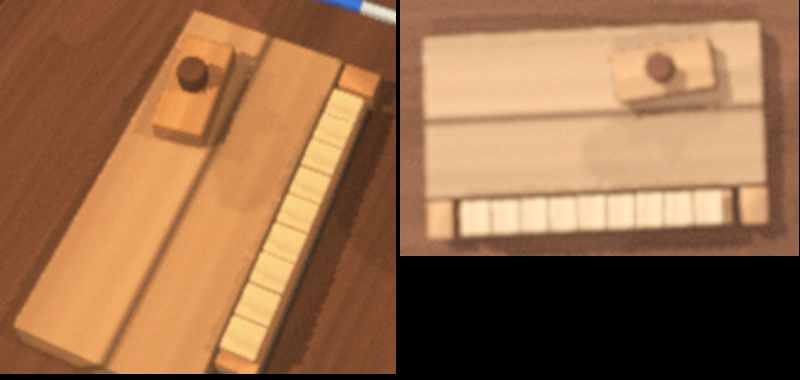

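The crop confirms it: dark handle, grey plate, wooden well and foot, and neither blue item matches. Now I'll measure it from both views.

```bash
python3 - <<'E'
from h import *
S=cv2.imread("pics/side0.png");T=cv2.imread("pics/top0.png")
def hsv(im):return cv2.cvtColor(im,cv2.COLOR_BGR2HSV)
def big(m,roi):
    z=np.zeros_like(m);x0,y0,x1,y1=roi;z[y0:y1,x0:x1]=m[y0:y1,x0:x1]
    c=max(cv2.findContours(z,cv2.RETR_EXTERNAL,cv2.CHAIN_APPROX_NONE)[0],key=cv2.contourArea);return c
def quad(c):
    h=cv2.convexHull(c);
    _,q=cv2.minEnclosingTriangle(h) if 0 else (0,cv2.approxPolyN(h,4,-1,True));return q.reshape(-1,2)
for n,im,roi in(("side",S,(320,180,395,245)),("top",T,(370,212,425,268))):
    H=hsv(im)
    plate=cv2.inRange(H,(0,0,110),(180,70,255)); dark=cv2.inRange(H,(0,60,0),(30,255,98))
    pq=quad(big(plate,roi)); print(n,"plate",pq.tolist(),cv2.contourArea(big(plate,roi)))
    W=np.array([onplane(n,p,.062) for p in pq]);print(W.round(4).tolist(),W.mean(0))
for n,im,roi in(("side",S,(260,310,360,480)),("top",T,(160,260,280,295))):
    H=hsv(im);k=cv2.inRange(H,(12,40,205),(35,150,255));c=big(k,roi);q=cv2.minAreaRect(c);b=cv2.boxPoints(q);print(n,"keys",b.round(1).tolist(),quad(c).tolist())
    cv2.imwrite(f"pics/m_{n}.png",k)
E
```

```text
Traceback (most recent call last):
cv2.error: OpenCV(4.12.0) :-1: error: (-5:Bad argument) in function 'approxPolyN'
> Overload resolution failed:
>  - Argument 'epsilon_percentage' must be float, not bool
>  - Argument 'epsilon_percentage' must be float, not bool
```

```bash
cat > m.py <<'E'
from h import *
S=cv2.imread("pics/side0.png");T=cv2.imread("pics/top0.png")
def hsv(im):return cv2.cvtColor(im,cv2.COLOR_BGR2HSV)
def big(m,roi):
    z=np.zeros_like(m);x0,y0,x1,y1=roi;z[y0:y1,x0:x1]=m[y0:y1,x0:x1]
    z=cv2.morphologyEx(z,cv2.MORPH_CLOSE,np.ones((3,3),np.uint8))
    return max(cv2.findContours(z,cv2.RETR_EXTERNAL,cv2.CHAIN_APPROX_NONE)[0],key=cv2.contourArea)
def quad(c): return cv2.approxPolyN(cv2.convexHull(c),4,epsilon_percentage=-1.,ensure_convex=True).reshape(-1,2)
E
python3 - <<'E'
from m import *
o=[]
for n,im,roi in(("side",S,(320,180,395,245)),("top",T,(370,212,425,268))):
    H=hsv(im)
    plate=cv2.inRange(H,(0,0,110),(180,75,255)); 
    c=big(plate,roi);pq=quad(c); print(n,"plate",pq.tolist(),cv2.contourArea(c))
    W=np.array([onplane(n,p,.062) for p in pq]);print(W.round(4).tolist(),W.mean(0))
    cv2.imwrite(f"pics/p_{n}.png",cv2.resize(plate[roi[1]:roi[3],roi[0]:roi[2]],None,fx=5,fy=5))
for n,im,roi in(("side",S,(260,310,360,480)),("top",T,(160,260,280,295))):
    H=hsv(im);k=cv2.inRange(H,(12,30,190),(35,125,255));c=big(k,roi);q=cv2.minAreaRect(c);b=cv2.boxPoints(q);print(n,"keys",b.round(1).tolist(),quad(c).tolist(),q)
    x0,y0,x1,y1=roi
    cv2.imwrite(f"pics/m_{n}.png",cv2.resize(k[y0:y1,x0:x1],None,fx=3,fy=3))
    print(H[280,200] if n=="top" else H[400,316], H[225,200] if n=="top" else H[400,260])
E
```

```text
side plate [[378, 207], [368, 230], [334, 221], [346, 199]] 529.5
[[0.5506, -0.2085, 0.062], [0.5456, -0.1451, 0.062], [0.6084, -0.1408, 0.062], [0.6122, -0.2042, 0.062]] [ 0.579198   -0.17462944  0.062     ]
top plate [[416, 252], [382, 255], [379, 222], [413, 219]] 1065.5
[[0.5495, -0.2112, 0.062], [0.5431, -0.1451, 0.062], [0.6072, -0.1396, 0.062], [0.6137, -0.2061, 0.062]] [ 0.57837089 -0.1755003   0.062     ]
side keys [[280.0, 466.3999938964844], [330.1000061035156, 349.5], [344.3999938964844, 355.6000061035156], [294.29998779296875, 472.6000061035156]] [[344, 355], [295, 473], [280, 466], [332, 351]] ((312.2069396972656, 411.01727294921875), (15.625468254089355, 127.23594665527344), 23.198589324951172)
[ 18 124 243] [ 15 147 238]
top keys [[160.0, 260.0], [278.0, 260.0], [278.0, 288.0], [160.0, 288.0]] [[277, 260], [279, 282], [160, 288], [160, 260]] ((219.0, 274.0), (28.0, 118.0), 90.0)
[ 17  72 254] [ 15  94 239]
```

```bash
python3 - <<'E'
from m import *
for s,t in zip([[378,207],[368,230],[334,221],[346,199]],[[416,252],[382,255],[379,222],[413,219]]):
    print(*tri(s,t))
H=hsv(T);roi=(150,255,290,298)
k=cv2.inRange(H,(10,0,244),(35,85,255));c=big(k,roi);print(quad(c).tolist(),cv2.minAreaRect(c))
qt=quad(c)
o=cv2.resize(T[roi[1]:roi[3],roi[0]:roi[2]],None,fx=5.5,fy=5.5,interpolation=cv2.INTER_CUBIC);m=cv2.resize(k[roi[1]:roi[3],roi[0]:roi[2]],None,fx=5.5,fy=5.5)
o=np.vstack([o,cv2.cvtColor(m,cv2.COLOR_GRAY2BGR)]);cv2.imwrite("pics/k_top.png",o)
roi=(260,330,360,480);o=cv2.resize(S[roi[1]:roi[3],roi[0]:roi[2]],None,fx=4,fy=4,interpolation=cv2.INTER_CUBIC);
k=cv2.inRange(hsv(S),(12,30,190),(35,125,255));m=cv2.resize(k[roi[1]:roi[3],roi[0]:roi[2]],None,fx=4,fy=4)
cv2.imwrite("pics/k_side.png",np.hstack([o,cv2.cvtColor(m,cv2.COLOR_GRAY2BGR)]))
E
```

```text
[ 0.55054578 -0.21158967  0.05935836] 0.001900987716648191
[ 0.54422138 -0.14469149  0.06268858] 0.002351313010891617
[ 0.60730498 -0.13918356  0.06373883] 0.0008039414990742415
[ 0.61364668 -0.20675217  0.05954374] 0.0009289428343950991
[[261, 282], [172, 286], [172, 276], [261, 272]] ((216.50247192382812, 279.0537109375), (10.112313270568848, 89.45863342285156), 87.35746002197266)
```

View pics/k_top.png

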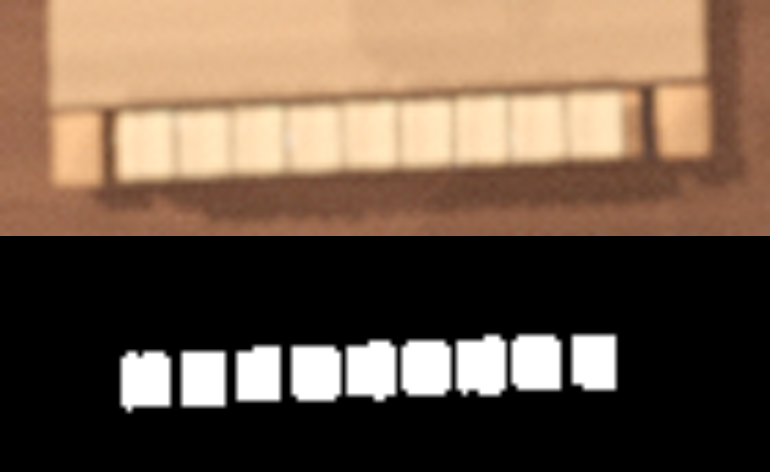

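View pics/k_side.png

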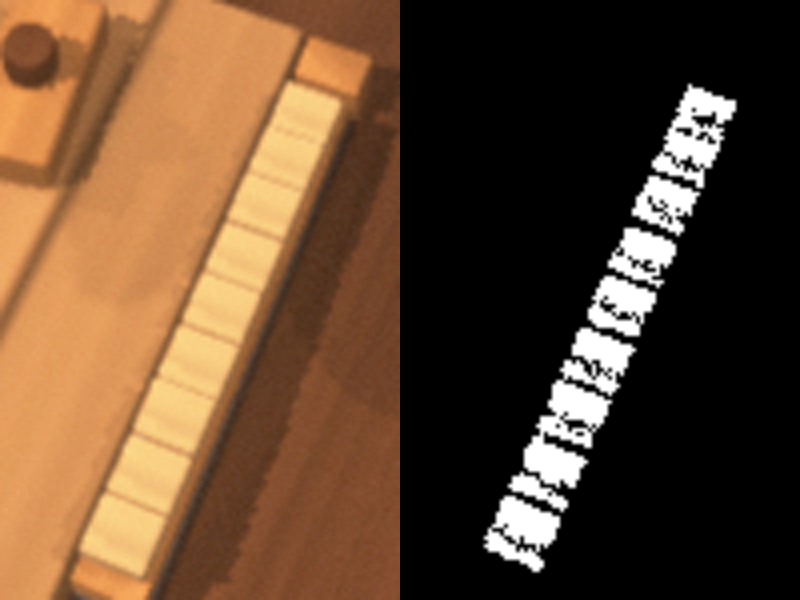

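```bash
python3 - <<'E'
from m import *
f=lambda n,p:np.array(p)/(4 if n=="side" else 5.5)+((260,330) if n=="side" else (150,255))-0.4
P=[]
for s,t in [((287,82),(624,90)),((340,95),(624,160)),((82,558),(117,113)),((140,577),(119,182))]:
    X,e=tri(f("side",s),f("top",t));P.append(X);print(X.round(4),round(e,4), onplane("side",f("side",s),.039).round(4),onplane("top",f("top",t),.039).round(4))
P=np.array(P);print(P.mean(0))
# all in plane z=.039 averaged
Q=np.array([(onplane("side",f("side",s),.039)+onplane("top",f("top",t),.039))/2 for s,t in [((287,82),(624,90)),((340,95),(624,160)),((82,558),(117,113)),((140,577),(119,182))]])
r=(Q[0]+Q[1])/2;l=(Q[2]+Q[3])/2;print(r,l,(r+l)/2,np.linalg.norm(r-l),np.degrees(np.arctan2(-(l-r)[0],(l-r)[1])))
# end blocks
for nm,s,t in [("blkR +x inner..",(305,40),(710,82)),("blkR outer -x",(372,62),(710,157))]:
    X,e=tri(f("side",s),f("top",t));print(nm,X.round(4),e)
# board corners in top
b=[(50,108-108),( )] if 0 else None
# board outline contour
H=hsv(T);k=cv2.inRange(H,(8,40,170),(30,160,255));c=big(k,(150,205,290,295));q=quad(c);print(q.tolist(),[onplane("top",p,.026).round(4).tolist() for p in q])
for nm,p in (("tamper",(241,229)),("tub",(383,182)),("dish",(458,218)),("penA",(308,244)),("penB",(311,313))): print(nm,onplane("top",p,.03).round(3))
E
```

```text
[0.5113 0.0862 0.0357] 0.0002 [0.5106 0.088  0.039 ] [0.5111 0.0858 0.039 ]
[0.4883 0.0857 0.0417] 0.0045 [0.491  0.0848 0.039 ] [0.4862 0.0853 0.039 ]
[0.5001 0.2677 0.0392] 0.0019 [0.4992 0.2674 0.039 ] [0.501  0.2681 0.039 ]
[0.478  0.2656 0.044 ] 0.0034 [0.4805 0.2648 0.039 ] [0.4763 0.2666 0.039 ]
[0.49441321 0.17629732 0.04014961]
[0.49973153 0.08597102 0.039     ] [0.48924151 0.26672665 0.039     ] [0.49448652 0.17634884 0.039     ] 0.18105976536159032 3.321391776923828
blkR +x inner.. [0.5156 0.0569 0.0192] 0.0018533798023046984
blkR outer -x [0.4883 0.0563 0.0214] 0.0017808679276995157
[[278, 283], [158, 289], [156, 217], [276, 211]] [[0.4877, 0.0571, 0.026], [0.4731, 0.2975, 0.026], [0.6183, 0.3071, 0.026], [0.6324, 0.0634, 0.026]]
tamper [0.595 0.133 0.03 ]
tub [ 0.693 -0.153  0.03 ]
dish [ 0.621 -0.305  0.03 ]
penA [ 0.566 -0.002  0.03 ]
penB [ 0.429 -0.009  0.03 ]
```

```bash
cat >> h.py <<'E'
def R(a):
    a=np.radians(a);c,s=np.cos(a),np.sin(a);return np.array([[c,s,0],[s,-c,0],[0,0,-1.]])
E
python3 - <<'E'
from h import *
o=R(4.8)
arm.move_to([.5788,-.175,.17],o);print(arm.current_t(),arm.current_ee_pos())
arm.move_l([.5788,-.175,.068],feed=.08);f0=arm.current_force();print(arm.current_t(),arm.current_ee_pos(),f0)
z=.068
while z>.0605:
    z-=.0005;arm.move_l([.5788,-.175,z],feed=.02);f=arm.current_force();print(round(z,4),(f-f0).round(2),arm.current_ee_pos()[2].round(5),round(arm.current_t(),2))
    if f[2]-f0[2]>3:break
cv2.imwrite("pics/g0s.png",arm.snapshot("side")[150:270,290:450,::-1].repeat(4,0).repeat(4,1))
E
```

```text
2.225 [ 0.57864523 -0.17583147  0.17005489]
3.65 [ 0.57912054 -0.17515053  0.06849156] [ 0.96962294 -0.25419515  0.06539408]
0.0675 [-0.45 -0.14 -0.08] 0.0677 3.9
0.067 [-0.11 -0.09  0.2 ] 0.06698 4.15
0.0665 [-0.55  0.79  0.91] 0.06642 4.4
0.066 [-1.66 -0.15  0.23] 0.06597 4.65
0.0655 [-1.48 -0.11  0.12] 0.06546 4.9
0.065 [-0.66  1.04  0.04] 0.06495 5.15
0.0645 [-1.68 -0.26 -0.51] 0.06446 5.4
0.064 [-0.78  0.78  0.65] 0.06397 5.65
0.0635 [-0.87  0.76  0.24] 0.06344 5.9
0.063 [0.01 0.8  0.22] 0.06299 6.15
0.0625 [-1.03 -0.33 -0.71] 0.06245 6.4
0.062 [-1.3  -0.32  0.3 ] 0.06199 6.65
0.0615 [-0.11  0.89 -0.53] 0.06147 6.9
0.061 [-0.85  0.57 -0.57] 0.06097 7.15
0.0605 [-1.17  0.95  0.24] 0.06046 7.4
```

View pics/g0s.png

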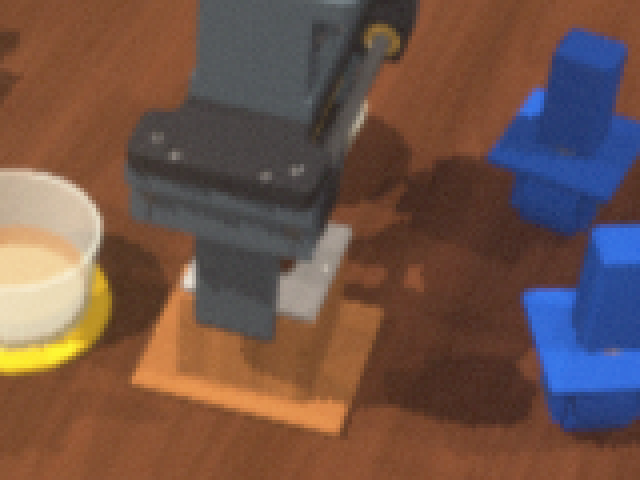

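With the jaws fully open (91 mm) the fingers straddle the 62 mm plate, so feeling downwards found nothing. I'll raise, close part way, then feel for the plate.

```bash
python3 - <<'E'
from h import *
arm.move_l([.5788,-.175,.067],feed=.06);arm.grip(.040);print(arm.current_t(),arm.current_width())
f0=arm.current_force();z=.067
while z>.0605:
    z-=.0007;arm.move_l([.5788,-.175,z],feed=.02);f=arm.current_force();print(round(z,4),(f-f0).round(2),arm.current_ee_pos()[2].round(5),round(arm.current_t(),2))
    if f[2]-f0[2]>3:break
z+=.0008;arm.move_l([.5788,-.175,z],feed=.02)
arm.grip(.0);arm.sleep(.1);print(arm.current_t(),arm.current_width(),arm.current_ee_pos(),arm.current_force()-f0)
E
```

```text
8.6083 0.040327390303173
0.0663 [-0.12  0.03  0.31] 0.06623 8.86
0.0656 [0.27 0.15 1.01] 0.06553 9.11
0.0649 [ 0.3  -0.6   0.34] 0.06486 9.36
0.0642 [ 1.52 -0.04  0.52] 0.06413 9.61
0.0635 [0.43 1.07 1.18] 0.06347 9.86
0.0628 [1.15 0.2  0.39] 0.06274 10.11
0.0621 [-0.49 -0.09  5.09] 0.06228 10.36
11.1 0.024134441187464963 [ 0.57876852 -0.1749754   0.06282451] [ 0.99893994 -0.45154951 -2.13403866]
```

```bash
python3 - <<'E'
from h import *
arm.move_l([.5788,-.175,.165],feed=.12);arm.sleep(.15)
print(arm.current_t(),arm.current_ee_pos(),np.mean([arm.current_force() for _ in range(5)],0),arm.current_width())
m=np.array([.4945,.1764]);a=np.radians(3.4);u=np.array([-np.sin(a),np.cos(a)])
p=m-u*.08
im=arm.snapshot("side")
arm.move_to([*p,.125],R(3.4));arm.sleep(.2)
print(arm.current_t(),arm.current_ee_pos(),[arm.current_force().round(2).tolist() for _ in range(5)],arm.current_width())
im2=arm.snapshot("side");im3=arm.snapshot("top");print(arm.current_t())
cv2.imwrite("pics/l0.png",np.hstack([cv2.resize(i[...,::-1],(400,300)) for i in(im,im2)]))
cv2.imwrite("pics/l1.png",cv2.resize(im2[270:420,240:440,::-1],None,fx=4,fy=4,interpolation=cv2.INTER_CUBIC))
E
```

```text
12.25 [ 0.57841636 -0.17484093  0.16420948] [ 0.1782284   0.26262961 -3.17405845] 0.023918326290920017
13.6 [0.49990956 0.09564111 0.12510348] [[-1.25, 0.27, -4.36], [-1.25, 0.27, -4.36], [-1.25, 0.27, -4.36], [-1.25, 0.27, -4.36], [-1.25, 0.27, -4.36]] 0.02387471419231018
13.7
```

View pics/l0.png

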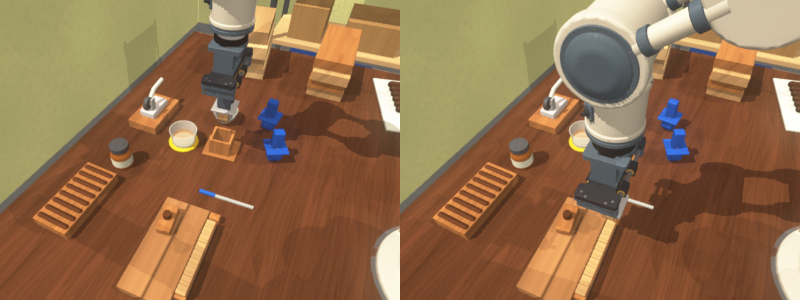

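View pics/l1.png

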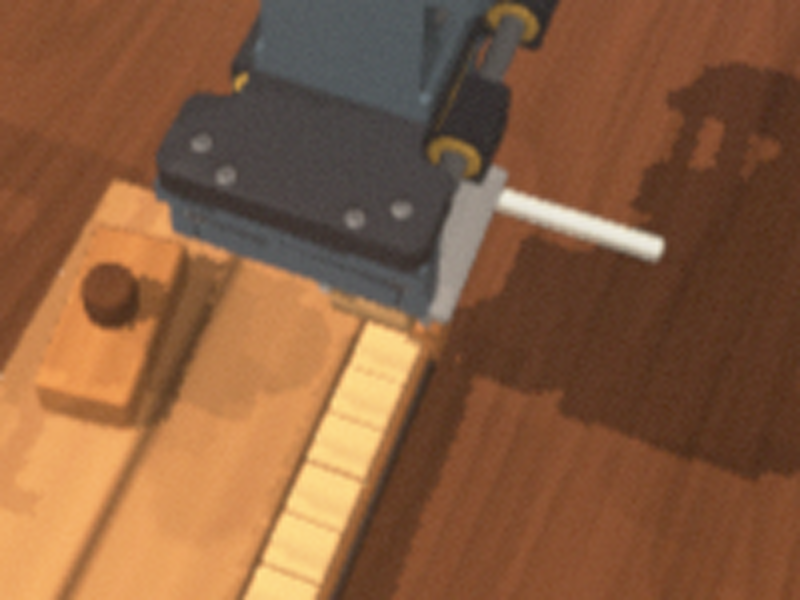

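The roller is held upright over key 1 (handle width 24 mm, weight about 3.6 N), and the tub, dish, pen and tamper haven't moved. Next I feel for the strip at its outer end.

```bash
cat >> h.py <<'E'
M=np.array([.4945,.1764]);A=np.radians(3.4);U=np.array([-np.sin(A),np.cos(A)])
def P(s,z): return [*(M+U*s),z]
import json
E
python3 - <<'E'
from h import *
s=-.084
arm.move_l(P(s,.104),feed=.06)
f0=[]
for _ in range(6): arm.sleep(.04);f0.append(arm.current_force())
print(np.std(f0,0));f0=np.mean(f0,0);print(f0);json.dump(f0.tolist(),open("f0.json","w"))
z=.104
while z>.0815:
    fz=0 if z>.1035 else F
    z-= .001 if fz<3 else (.0005 if fz<11 else .0003)
    arm.move_l(P(s,z),feed=.02);d=arm.current_force()-f0;F=d[2]
    print(round(z,4),d.round(1),(arm.current_ee_pos()[2]*1e3).round(2),round(arm.current_t(),2))
    if F>13.5:break
E
```

```text
[0.10124712 0.22437095 0.39548687]
[-0.05392046  0.55929583 -4.04389635]
0.103 [0.8 0.1 0.1] 103.01 14.71
0.102 [-0.3 -0.2  0.9] 101.94 14.96
0.101 [-0.7 -0.5  0.9] 100.94 15.21
0.1 [-0.1 -0.4  0.7] 99.96 15.46
0.099 [ 0.2 -0.4 -0.1] 98.93 15.71
0.098 [ 0.1 -0.8  0. ] 97.94 15.96
0.097 [-0.4  0.2  1. ] 96.93 16.21
0.096 [-0.2 -0.4 -0.3] 95.94 16.46
0.095 [ 0.2 -0.3  0.1] 94.94 16.71
0.094 [-0.8 -1.1 -0.3] 93.94 16.96
0.093 [-0.6 -0.6 -0.3] 92.94 17.21
0.092 [-0.6 -0.7  0.5] 91.93 17.46
0.091 [-0.6 -0.1 -0.7] 90.94 17.71
0.09 [-1.8 -0.7  6.2] 90.17 17.96
0.0895 [-1.  -0.2  8.6] 89.66 18.21
0.089 [-1.  -0.7  7.7] 89.11 18.46
0.0885 [ 0.2 -0.9  8.2] 88.56 18.71
0.088 [ 0.2 -0.7  9.2] 88.04 18.96
0.0875 [0.  0.1 7.9] 87.51 19.21
0.087 [-0.8 -1.   9. ] 87.01 19.46
0.0865 [-0.2 -0.3  8.5] 86.49 19.71
0.086 [-0.9 -1.7 10.7] 86.11 19.96
0.0855 [-1.1 -1.1 15. ] 85.76 20.21
```

Key 1 met the wheel at about 90.4 mm and stopped dead at about 86 mm. Now I'll roll along with force feedback.

```bash
cat > roll.py <<'E'
from h import *
import sys
s0,s1,ds,tgt,z,tmax=map(float,sys.argv[1:7])
f0=np.array(json.load(open("f0.json")));s=s0;F=tgt;log=[]
n=int(round(abs(s1-s0)/ds));sg=np.sign(s1-s0)
if n==0:n=1
for i in range(n):
    s=s+sg*ds
    arm.move_l(P(s,z),feed=.035);d=arm.current_force()-f0;zz=arm.current_ee_pos()[2]*1e3
    log.append((s,zz,d[2],z));print(f"{s*1e3:.0f} cmd{z*1e3:.2f} z{zz:.2f} F",d.round(1),round(arm.current_t(),2))
    N=np.linalg.norm(d)
    if N>26: z+=.0006;arm.move_l(P(s,z),feed=.03);print("back off")
    else: z+=float(np.clip((d[2]-tgt)/14e3,-.0004,.0005))
    if arm.current_t()>tmax:print("time");break
open("log.txt","a").write("\n".join(" ".join(map(str,l)) for l in log)+"\n");print("z",z)
E
python3 roll.py -.084 -.060 .003 15.5 .0854 56
```

```text
-81 cmd85.40 z85.75 F [-0.8 -4.6 16.5] 20.46
-78 cmd85.47 z85.83 F [-0.8 -5.5 16.9] 20.71
-75 cmd85.56 z85.93 F [-0.6 -3.5 16.6] 20.96
-72 cmd85.64 z85.98 F [-2.4 -2.7 15.9] 21.21
-69 cmd85.67 z85.99 F [-1.4 -0.3 16.1] 21.46
-66 cmd85.72 z86.04 F [-1.7  0.2 14.9] 21.71
-63 cmd85.67 z86.04 F [-0.7 -1.5 16.6] 21.96
-60 cmd85.75 z86.15 F [-1.  -5.1 17.8] 22.21
z 0.08591502057206085
```

```bash
python3 roll.py -.060 .084 .003 16.5 .0858 56
```

```text
-57 cmd85.80 z86.22 F [-1.  -4.1 17.3] 22.46
-54 cmd85.86 z86.24 F [-0.9 -3.  16.9] 22.71
-51 cmd85.89 z86.28 F [-1.5 -1.2 17.4] 22.96
-48 cmd85.95 z86.32 F [-1.1 -1.7 16.1] 23.21
-45 cmd85.92 z86.34 F [-0.9 -1.2 16.9] 23.46
-42 cmd85.95 z86.35 F [-1.5 -0.7 17.8] 23.71
-39 cmd86.04 z86.47 F [-1.2 -4.5 17.8] 23.96
-36 cmd86.14 z86.56 F [-1.6 -3.9 17.8] 24.21
-33 cmd86.22 z86.65 F [-0.9 -2.  17.6] 24.46
-30 cmd86.30 z86.67 F [-0.9  0.  15.8] 24.71
-27 cmd86.25 z86.64 F [-0.4 -0.  16.5] 24.96
-24 cmd86.25 z86.69 F [-1.1 -0.1 17.2] 25.21
-21 cmd86.30 z86.73 F [-1.1 -2.9 18.1] 25.46
-18 cmd86.41 z86.82 F [-0.6 -4.5 17.2] 25.71
-15 cmd86.46 z86.87 F [-1.6 -3.  17.8] 25.96
-12 cmd86.56 z86.94 F [-0.8 -0.7 16.5] 26.21
-9 cmd86.55 z86.93 F [-0.7 -1.9 16.5] 26.46
-6 cmd86.56 z86.97 F [-1.9  0.2 16.4] 26.71
-3 cmd86.54 z86.98 F [-2.2 -1.  17.2] 26.96
0 cmd86.60 z87.02 F [-0.8 -2.9 18.5] 27.21
3 cmd86.74 z87.12 F [-0.8 -5.2 17.4] 27.46
6 cmd86.80 z87.18 F [-1.1 -3.4 16.6] 27.71
9 cmd86.81 z87.19 F [-1.4 -0.5 16.4] 27.96
12 cmd86.80 z87.21 F [-0.9 -0.9 16.5] 28.21
15 cmd86.81 z87.21 F [-1.  -0.9 
[... 345 characters left out ...]
6 -2.5 17.1] 30.46
42 cmd87.01 z87.38 F [-1.  -5.2 17. ] 30.71
45 cmd87.05 z87.45 F [-1.1 -2.7 16.2] 30.96
48 cmd87.02 z87.43 F [-0.8 -3.2 16.7] 31.21
51 cmd87.04 z87.44 F [-0.7 -0.2 17.5] 31.46
54 cmd87.11 z87.49 F [-1.7  0.  15.7] 31.71
57 cmd87.06 z87.47 F [-1.1 -0.4 15.9] 31.96
60 cmd87.01 z87.39 F [-0.9 -5.4 17.5] 32.21
63 cmd87.09 z87.46 F [-0.6 -4.9 16.5] 32.46
66 cmd87.09 z87.49 F [-0.1 -2.9 16.4] 32.71
69 cmd87.08 z87.48 F [-1.4 -1.8 16.8] 32.96
72 cmd87.10 z87.51 F [-1.8 -0.6 16.5] 33.21
75 cmd87.10 z87.48 F [-0.4 -0.3 15.9] 33.46
78 cmd87.06 z87.50 F [-2.   0.  16.1] 33.71
81 cmd87.03 z87.46 F [-2.1 -1.3 15.6] 33.96
84 cmd86.96 z87.44 F [-1.3 -0.8 17.5] 34.21
z 0.08703486473318305
```

Pass 1 is done at 15–18.5 N. I'll roll back a bit firmer; if every key is home, the height profile should repeat with only the rail's elastic give.

```bash
python3 roll.py .084 -.084 .004 20 .0868 54; python3 - <<'E'
import numpy as np
L=np.loadtxt("log.txt");a=L[:56];b=L[56:]
zi=np.interp(b[:,0],a[:,0],a[:,1]+a[:,2]/25);d=b[:,1]+b[:,2]/25-zi
for k in range(1,10):
    m=abs(b[:,0]-(k-5)*.02)<.0101;print(k,d[m].mean().round(2),(b[m,1]+b[m,2]/25).mean().round(2))
E
```

```text
80 cmd86.80 z87.29 F [-0.9 -1.6 18. ] 34.48
76 cmd86.66 z87.24 F [-1.9 -0.9 18.9] 34.74
72 cmd86.58 z87.17 F [-2.3 -1.8 19.8] 35.01
68 cmd86.56 z87.19 F [-2.3 -1.  19.7] 35.27
64 cmd86.55 z87.13 F [-1.2 -2.3 19.9] 35.54
60 cmd86.54 z87.15 F [-2.6 -1.2 20.2] 35.81
56 cmd86.55 z87.15 F [-1.3 -1.6 19.9] 36.08
52 cmd86.54 z87.13 F [-1.3 -1.1 19. ] 36.34
48 cmd86.47 z87.10 F [-1.9 -0.  19.4] 36.61
44 cmd86.43 z87.06 F [-1.6 -1.4 20.2] 36.88
40 cmd86.44 z87.07 F [-2.  -0.2 19.8] 37.14
36 cmd86.43 z87.01 F [-1.4 -1.5 20.5] 37.41
32 cmd86.46 z87.03 F [-1.6 -1.4 18.9] 37.67
28 cmd86.38 z86.97 F [-1.7 -0.7 19.4] 37.94
24 cmd86.34 z86.93 F [-1.3 -1.1 19.6] 38.21
20 cmd86.31 z86.93 F [-1.3 -1.2 19.1] 38.48
16 cmd86.24 z86.85 F [-2.  -1.3 20.2] 38.74
12 cmd86.26 z86.82 F [-1.5 -1.6 19.5] 39.01
8 cmd86.22 z86.81 F [-1.  -0.4 18.8] 39.27
4 cmd86.13 z86.73 F [-2.  -1.4 20.3] 39.54
-0 cmd86.15 z86.72 F [-1.  -1.7 19.7] 39.81
-4 cmd86.13 z86.70 F [-1.7 -1.2 19.3] 40.08
-8 cmd86.08 z86.63 F [-1.4 -1.4 18.8] 40.34
-12 cmd85.99 z86.56 F [-0.9 -1.  19.8] 40.61
-16 cmd85.98 z86.53 F [-1.5 -0.6 18.5] 40.88

[... 212 characters left out ...]
 18.8] 42.21
-40 cmd85.56 z86.13 F [-0.7 -1.2 19.4] 42.48
-44 cmd85.52 z86.06 F [-1.1 -1.6 20.1] 42.74
-48 cmd85.53 z86.03 F [-0.6 -1.7 17.3] 43.01
-52 cmd85.34 z85.87 F [-0.8 -1.5 19.3] 43.27
-56 cmd85.28 z85.80 F [-1.  -0.7 18.6] 43.54
-60 cmd85.18 z85.70 F [-0.6 -1.5 18.1] 43.81
-64 cmd85.04 z85.59 F [-0.1 -1.6 19.4] 44.08
-68 cmd85.00 z85.52 F [-1.5 -2.1 18.2] 44.34
-72 cmd84.87 z85.41 F [-0.5 -1.3 19.4] 44.61
-76 cmd84.82 z85.35 F [-0.5 -1.5 17.6] 44.88
-80 cmd84.65 z85.19 F [-1.5 -1.3 18. ] 45.14
-84 cmd84.51 z85.07 F [-0.6 -1.5 18.6] 45.41
z 0.08441049782009935
1 -0.52 85.99
2 -0.36 86.45
3 -0.26 86.89
4 -0.25 87.21
5 -0.24 87.49
6 -0.26 87.68
7 -0.21 87.84
8 -0.18 87.94
9 -0.14 87.99
```

The profile is smooth all along. At every key centre 18–20 N, twice a key's resistance, met a hard stop, so all nine are home. I'll lift off, return above the stand and look before inserting.

```bash
python3 - <<'E'
from h import *
arm.move_l(P(-.084,.125),feed=.12)
arm.move_l(P(-.084,.165),feed=.15)
arm.move_to([.5788,-.175,.165],R(4.8))
arm.move_l([.5788,-.175,.135],feed=.1);arm.sleep(.1)
im=arm.snapshot("side");t=arm.snapshot("top");print(arm.current_t(),arm.current_ee_pos(),arm.current_force(),arm.current_torque(),arm.current_width())
cv2.imwrite("pics/r0.png",cv2.resize(im[100:250,270:470,::-1],None,fx=4,fy=4,interpolation=cv2.INTER_CUBIC))
cv2.imwrite("pics/r1.png",cv2.resize(im[300:480,180:420,::-1],None,fx=3.3,fy=3.3,interpolation=cv2.INTER_CUBIC))
cv2.imwrite("pics/r2.png",t[...,::-1])
E
```

```text
48.0417 [ 0.5791812  -0.17498473  0.13568492] [-0.33413219 -0.16436741 -4.33864603] [ 0.06776674 -0.01310377  0.02011412] 0.024089551378031773
```

View pics/r0.png

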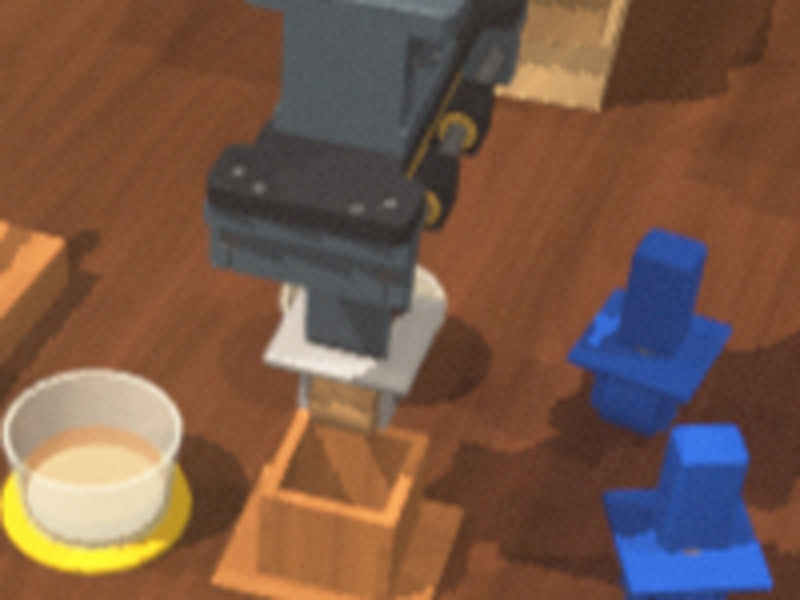

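View pics/r1.png

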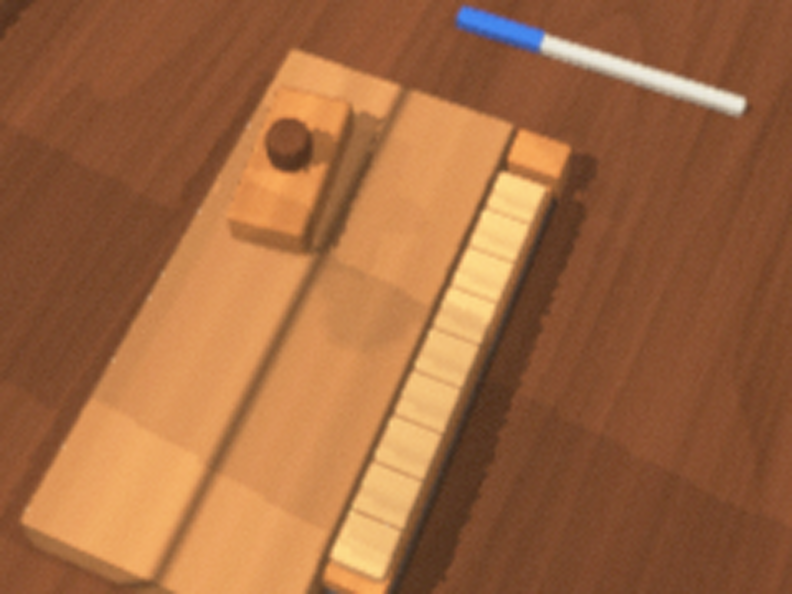

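The roller hangs upright over the mouth. The keys look flush and the bystanders are where they were. Inserting now.

```bash
python3 - <<'E'
from h import *
f0=arm.current_force()
for z in [.115,.1,.085,.075,.07,.067,.0655,.0645,.0637,.063]:
    arm.move_l([.5788,-.175,z],feed=.06);d=arm.current_force()-f0
    print(z,d.round(1),arm.current_ee_pos().round(4),round(arm.current_t(),2))
    if np.linalg.norm(d)>6: print("contact");break
E
```

```text
0.115 [-0.5  0.5  0.9] [ 0.5786 -0.1749  0.1145] 48.52
0.1 [-0.1  0.2  0.2] [ 0.5785 -0.1749  0.0996] 48.92
0.085 [1.1 0.  0.6] [ 0.5785 -0.1749  0.0845] 49.33
0.075 [-0.8  0.6  0.2] [ 0.5785 -0.1749  0.0745] 49.64
0.07 [0.6 0.2 0.7] [ 0.5786 -0.1749  0.0697] 49.89
0.067 [-0.9  0.1  0.7] [ 0.5787 -0.175   0.0669] 50.14
0.0655 [1.1 0.4 0.2] [ 0.5788 -0.175   0.0655] 50.39
0.0645 [-0.6  0.5  0.8] [ 0.5788 -0.175   0.0645] 50.64
0.0637 [ 0.9  0.1 -0.2] [ 0.5788 -0.175   0.0636] 50.89
0.063 [0.3 1.2 0.8] [ 0.5788 -0.175   0.063 ] 51.14
```

```bash
python3 - <<'E'
from h import *
arm.grip(.036);print(arm.current_t(),arm.current_width(),arm.current_force())
arm.move_l([.5788,-.175,.17],feed=.12);arm.grip(.06)
arm.move_to([.45,-.30,.25],R(4.8));arm.sleep(.1)
im=arm.snapshot("side");t=arm.snapshot("top");print(arm.current_t(),arm.current_force())
cv2.imwrite("pics/e0.png",cv2.resize(im[100:280,250:490,::-1],None,fx=3.3,fy=3.3,interpolation=cv2.INTER_CUBIC))
cv2.imwrite("pics/e2.png",t[...,::-1]); cv2.imwrite("pics/e1.png",im[...,::-1])
E
```

```text
51.55 0.03600438622412868 [-0.10577885 -0.501189   -0.69688905]
54.1583 [-0.42344533  0.58956668 -0.12732485]
```

View pics/e0.png

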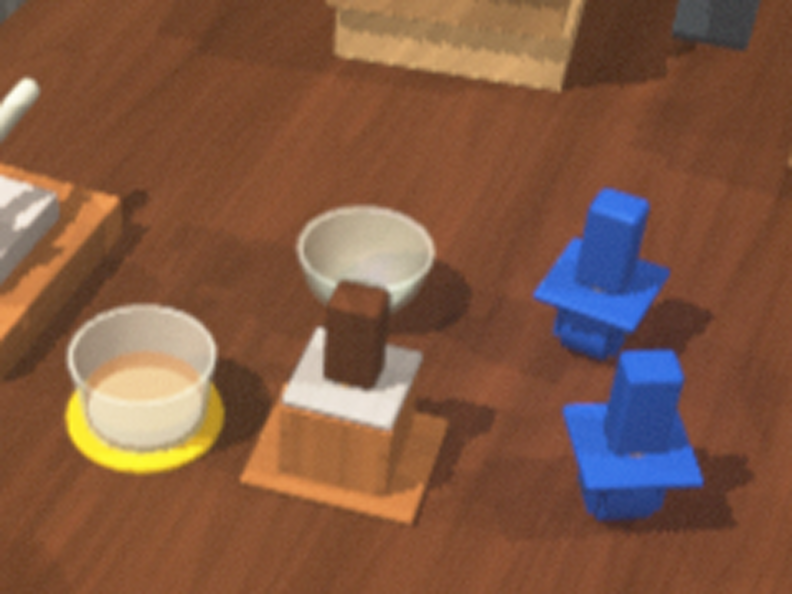

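View pics/e2.png

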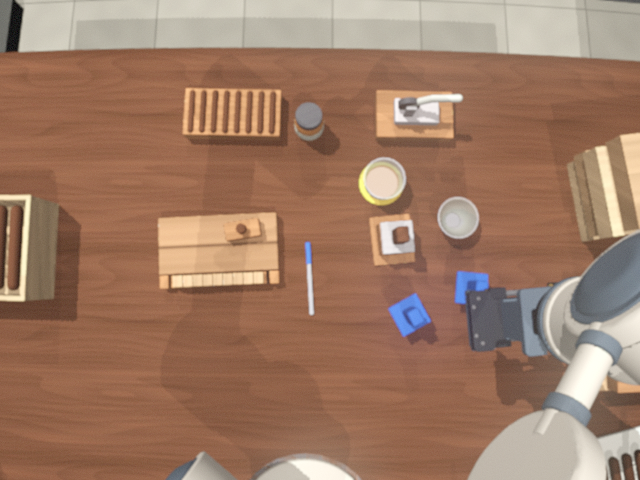

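The roller sits home with its plate flat on the rim, top (402,235) as at the start. Everything else is in place and the gripper is clear, so I'm handing in.

```bash
python3 -c "
from rig import arm
arm.sign_off();print(arm.current_t())"
```

```text
the job is handed in; nothing more can be done
the job is handed in; nothing more can be done
```

I rolled the whole strip twice, put the roller back upright in its stand, and handed the job in at about 54 s of the 67 s. I don't have the verdict.

- **Rolling:** The outward pass measured 15–18.5 N and the return pass 17–20.5 N, so every reading stayed below the 30 N limit.
- **Keys home:** On the return pass, 18–20 N met a hard stop at the middle of every key, about twice one key's resistance. The height profile was smooth and the keys look flush in the picture. The arm has no key reading, so I inferred this from force and height.
- **Roller and bystanders:** The last pictures show the guard plate flat on the rim at its starting position. The tub, dish, pen and tamper are where they were, and the gripper is clear.

**Checks that failed or disagreed:**
- **Plate search:** My first attempt to feel for the plate failed. The open jaws are wider than the plate, so the fingers passed either side of it and touched nothing. I closed them part way and found it at 62 mm.
- **Pass heights:** The return pass ran 0.15–0.5 mm lower than the outward one after allowing for the rail's give, most at key 1. Either key 1 was not quite seated the first time or the roller slid slightly in the grip.
- **Strip shape:** The strip's height profile is slightly bowed, about 0.35 mm in the middle, where I expected a straight line. I took this to be the settled pads.

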